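# Reset a tripped breaker on the solder bench power strip

### The job

One breaker on the power strip has tripped: its handle stands half-way, by the orange flag dot. Re-arm it by pushing the handle to OFF and pressing it firmly against its stop, at about 16 N, for a second; then throw it to ON as far as it goes and leave it there. Never load the handle with more than 21 N, and leave the other two breakers and the things on the bench as they are.

Things in the scene. Friction and masses are not known exactly. Their poses are not given: they have to be found in the camera images.
- tripped_seat (a point): Centre of the tripped breaker's cut-out, on top of its plate, 82 mm above the bench. x points along the throw to ON (away from the robot, green bar), -x to OFF (red bar), y along the strip, z up. The insert that carries the handle sits up to 13 mm off this point along x, either way (the cut-out is 61 mm long, the insert 30): fixed during the job but not measured, so find the handle by feel.
- tripped_lever (a joint): Angle (rad) of the tripped handle about a level axis along the seat's y, through the insert, at the plate's top: 0 upright (starts within 0.1 of it), -0.38 the OFF stop, +0.38 the ON stop. A black paddle with white tip, 10 mm thick (x), 24 mm wide (y), top 65 mm from the axis. Friction holds it where it is left (0.18 N m, 4 to 5 N at 40 mm above the plate).
- tripped: The tripped breaker: fixed plate 125 x 60 x 12 mm, origin 12 mm under the seat. Both stops are stiff buffers (about 10 N more per mm). It re-arms with its handle at the OFF stop and over 12 N on it for 0.4 s; thrown ON without that it is not reset. The handle cracks at 21 N, a gripper's squeeze (both pads added) included: push it with shut fingers, slowly (10 to 30 mm/s).
- running_seat (a point): Seat of the breaker that is ON and must stay so: same size, axes and point as the tripped one's. The three stand in a row along y, 70 mm apart, in any order.
- running_lever (a joint): Handle of the breaker that is ON: same shape and angles as the tripped one's, about +0.38.
- spare_seat (a point): Seat of the breaker that is OFF and must stay so: same size, axes and point as the tripped one's.
- spare_lever (a joint): Handle of the breaker that is OFF: same shape and angles as the tripped one's, about -0.38.
- strip: Bench power strip, a fixed grey metal box 150 (x) x 380 (y) x 70 mm high carrying the breakers and a flux tin on top; origin under its centre, axes as the seats'. It stands at any yaw within 0.3 rad.
- pliers: Loose blue-handled pliers, 150 mm long, lying on the robot's side of the strip; origin under the pivot.
- driver: Loose red screwdriver, 170 mm long, on the robot's side of the strip; origin on the bench.
- spool: Loose spool of solder, 54 mm across, 38 mm high, beyond the strip; origin under its centre.
- partsbox: Loose open parts box, 110 x 170 x 35 mm, beyond the strip; origin under its centre.
- wooltin: Loose black open pot, 66 mm across, 35 mm high, beyond the strip; origin under its centre.
- fluxtin: Loose brass flux tin, 38 mm across, 24 mm high, on top of the strip at its +y end; origin under its centre.
Things that resemble listed ones, but are neither listed nor needed, are in the scene too. Of the things that look like the driver, the smallest one is meant.

How it is judged:
By the outcome, as a careful person would: the job done as asked, in the order asked, and still so for the second after the job is handed in, with the robot touching nothing.
It also fails if it takes over 69 s, if anything falls off the work surface, if the arm or the gripper's body presses on something with over 40 N, if the wrist force passes 120 N, or if a joint passes its speed limit or range.

### The arm

A 6-joint arm with a two-finger parallel gripper is mounted at the origin on the work surface. World frame = base frame: x ahead of the robot, y to its left, z up, the work surface at z = 0. Lengths are in m, angles in rad, forces in N, time in s.
With the tool pointing down it reaches from about 0.325 to 0.775 m from the base axis. Payload 5.5 kg.
Tool frame: the origin (TCP) lies where the fingers leave the gripper's body, on its centre line; the fingertips stand 80 mm ahead of it and the grasp point (between the pads) lies 61 mm ahead of it (arm.grip_depth is the distance from the TCP to the grasp point, in m); z points along the fingers, y is the direction in which the jaws open and shut (so a half turn about z gives the same grasp; the last joint's range is limited). The gripper opens to 88 mm and grips with 3 to 60 N. Pads are 20 mm wide; open, the fingers measure 115 mm over their backs; the gripper's body (75 mm by 178 mm) begins 61 mm behind the grasp point.
Start: joints at [-1.338, 0.091, 1.231, -0, 1.82, -0.057], TCP at [0.171, -0.575, 0.303] pointing down, gripper open.
Joint ranges: [-2.87, 2.87], [-0.86, 2.18], [0.17, 2.46], [-1.51, 4.65], [0.06, 2.69], [-2.65, 2.65]. Speed limits (rad/s): [2.57, 2.57, 3.01, 3.14, 3.14, 3.14].

### API

Orientations are given as a unit quaternion [x, y, z, w].
In Python, from workcell import arm, telemetry, vision, ticket gives the robot as it stands. Calls block until the motion is done:
- arm.goto(position, orientation): joint-space move of the TCP to a pose.
- arm.move_l(position, orientation=None, feed=0.15, contact_N=None): straight line of the TCP; orientation=None keeps the orientation; feed is the mean speed in m/s. With contact_N (N) it stops when the force on the tool has changed by that much, and returns True; else False.
- arm.set_joints(angles): joint-space move.
- arm.gripper_to(opening, effort=None): finger opening in m; effort is the grip in N (None keeps the last); returns when the fingers have stopped.
- arm.hold(seconds).
- arm.solve_ik(position, orientation): joint angles nearest the present ones, or None.
- telemetry.get_state(): the state.
- vision.camera(name): name is "scene" or "top" or "wrist"; returns the picture (420x560x3 uint8, red, green, blue); there is no depth.
- vision.calibration(name): a dict with "fx", "fy", "cx", "cy" (pixels), "T" (4x4, takes a point from camera to world coordinates). Camera axes: x right, y up, looking along -z (the intrinsics and any distortion apply to the point x, -y, -z); pixel columns grow to the right and rows downward; lengths in m; the calibration is good to about 2 mm. A picture is of the moment at which its call begins: read the wrist's pose just before it. calibration takes no time and is no camera call; for the wrist camera it gives the pose at the moment of the call.
A pose or a line that the arm cannot do raises arm.PlanningError and nothing moves.
- ticket.job_done(): hands the job in, once; it reports no verdict.
The state is a dict: "time_s": time; "joints": joint angles; "dq": joint speeds; "joint_torque": joint torques, N m; "tcp_pos": TCP position; "tcp_rot": TCP orientation; "wrist_force": force on the tool from outside, world axes, zero at the start; "ft_torque": the same for the moment, N m; "gripper_width": finger opening in m.
Only numpy, scipy, OpenCV 4.12 (cv2) and the standard library are available. Lean on these libraries where they do the work, as an engineer would, in place of code of your own. Each camera call takes 0.05 s, during which the arm holds its last target. There are 200 camera calls.

## Working session

There is one attempt and no reset: what is moved stays moved. The work goes in short steps, each a Python script; the robot and the scene stay as the last script left them, time stands still between calls to the robot, and variables do not carry over. Pictures are saved under pics/ and viewed, about 8 in all and at most 12, crops included, and the job is handed in when it is done.

```bash
mkdir -p pics; ls
python3 - <<'E'
from workcell import arm, telemetry, vision
import cv2,numpy as np
np.set_printoptions(precision=4,suppress=True)
for n in("top","scene"):
    im=vision.camera(n); cv2.imwrite(f"pics/{n}0.png",im[:,:,::-1])
    c=vision.calibration(n); print(n,c)
print(telemetry.get_state())
E
```

```text
pics
top {'fx': 525.065705769226, 'fy': 525.065705769226, 'cx': 277.10424338951265, 'cy': 203.45968724860643, 'T': array([[ 0.0121,  0.99  , -0.1406,  0.3118],
       [-0.9999,  0.0115, -0.0045,  0.1055],
       [-0.0028,  0.1406,  0.9901,  1.2714],
       [ 0.    ,  0.    ,  0.    ,  1.    ]])}
scene {'fx': 479.18395702848454, 'fy': 479.18395702848454, 'cx': 277.8454359525856, 'cy': 205.30480760713664, 'T': array([[-0.6411, -0.6057,  0.4713,  0.9881],
       [ 0.7673, -0.4921,  0.4112,  0.5642],
       [-0.0171,  0.6253,  0.7802,  0.8964],
       [ 0.    ,  0.    ,  0.    ,  1.    ]])}
{'time_s': 0.1, 'joints': array([-1.3377,  0.0918,  1.2318, -0.    ,  1.8198, -0.0567]), 'dq': array([-0.0002, -0.0008, -0.0014,  0.0011,  0.0009,  0.0016]), 'joint_torque': array([  0.0023, -44.786 , -40.7569,   0.07  ,   0.0285,  -0.0001]), 'tcp_pos': array([ 0.1714, -0.5749,  0.3016]), 'tcp_rot': array([ 0.9895,  0.1444, -0.0001, -0.0009]), 'wrist_force': array([ 0.5852, -0.4021, -0.0804]), 'ft_torque': array([ 0.0185, -0.0194, -0.0297]), 'gripper_width': 0.08827874503067673}
```

View pics/top0.png

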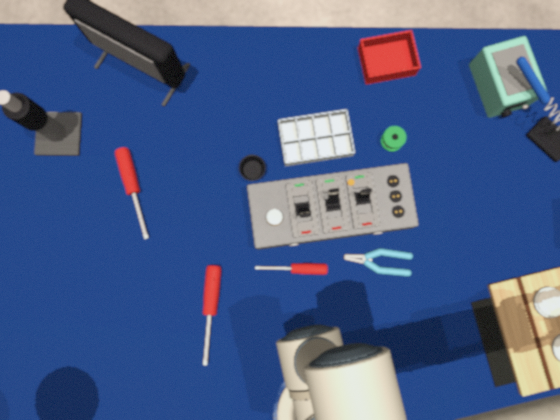

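View pics/scene0.png

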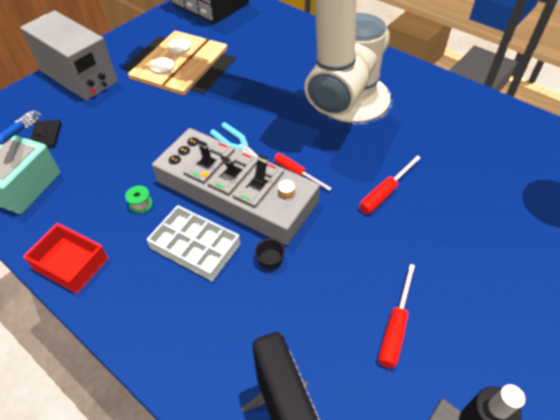

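The top view shows the strip at about (333,205), with breakers near (303,208), (333,202) and (363,196). An orange dot is near (350,182), and the flux tin is at (275,216). Next I'll enlarge the strip in both views.

Run:
```python
import cv2,numpy as np
a=cv2.imread("pics/top0.png")[155:255,280:390]; b=cv2.imread("pics/scene0.png")[125:215,180:290]
r=lambda m:cv2.resize(m,(400,int(400*m.shape[0]/m.shape[1])),interpolation=cv2.INTER_CUBIC)
a,b=r(a),r(b); h=max(len(a),len(b)); p=lambda m:cv2.copyMakeBorder(m,0,h-len(m),0,0,0)
cv2.imwrite("pics/crop1.png",np.hstack([p(a),p(b)]))
# colour blobs on strip
im=cv2.imread("pics/top0.png"); hsv=cv2.cvtColor(im,cv2.COLOR_BGR2HSV)
for n,lo,hi in(("red",(0,110,90),(7,255,255)),("green",(45,70,70),(80,255,255)),("orange",(10,120,150),(25,255,255))):
    m=cv2.inRange(hsv,lo,hi); m[:160]=0;m[252:]=0;m[:,:280]=0;m[:,390:]=0
    k,_,s,c=cv2.connectedComponentsWithStats(m)
    print(n,[(c[i].round(1).tolist(),int(s[i,4])) for i in range(1,k) if s[i,4]>2])
```

```text
red [([366.5, 223.5], 14), ([336.7, 227.5], 13), ([305.9, 231.7], 14)]
green [([358.5, 176.5], 14), ([328.5, 180.5], 14), ([298.7, 184.5], 13)]
orange [([350.4, 182.0], 25)]
```

View pics/crop1.png

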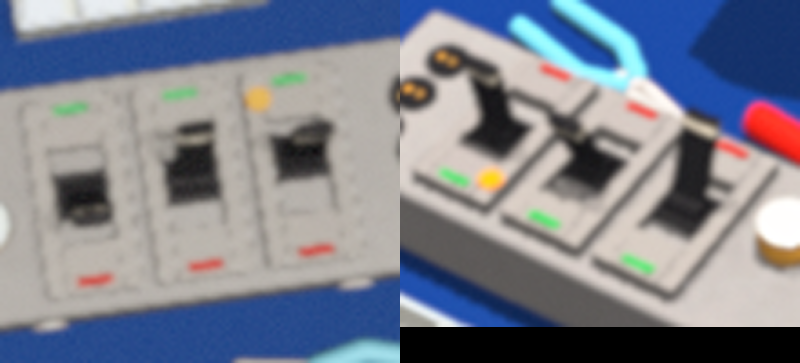

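The orange dot is at top (350,182), on the right-most (-y) plate, next to the green bar at (358,176). That plate's handle is near upright at (363,196), so it is the tripped breaker. In the scene crop the same plate, with the dot at (490,180), is furthest left, so both views agree. The middle handle at (333,202) leans to green, so it is ON. The left one at (303,208) leans to red, so it is OFF.

```bash
cat > h.py <<'E'
import numpy as np, cv2
from workcell import arm, telemetry, vision, ticket
np.set_printoptions(precision=4,suppress=True)
def ray(n,uv,z):
    c=vision.calibration(n); T=c["T"]
    d=T[:3,:3]@np.array([(uv[0]-c["cx"])/c["fx"],-(uv[1]-c["cy"])/c["fy"],-1]); o=T[:3,3]
    return o+d*(z-o[2])/d[2]
def st(): return telemetry.get_state()
E
python3 - <<'E'
from h import *
R=[(366.5,223.5),(336.7,227.5),(305.9,231.7)];G=[(358.5,176.5),(328.5,180.5),(298.7,184.5)]
r=np.array([ray("top",p,.082) for p in R]);g=np.array([ray("top",p,.082) for p in G]);m=(r+g)/2
print(m, np.linalg.norm(g-r,axis=1), np.diff(m,axis=0), np.linalg.norm(np.diff(m,axis=0),axis=1))
d=m[2]-m[0]; print("yaw rows",np.arctan2(-d[0],d[1])," bars",np.arctan2(*(g-r).T[[1,0]]))
# scene view check
hsv=cv2.cvtColor(cv2.imread("pics/scene0.png"),cv2.COLOR_BGR2HSV)
for lo,hi in(((0,130,110),(7,255,255)),((45,90,90),(80,255,255))):
    k=cv2.inRange(hsv,lo,hi);k[:125]=0;k[215:]=0;k[:,:180]=0;k[:,:][:,285:]=0
    n,_,s,c=cv2.connectedComponentsWithStats(k)
    print([(c[i].round(1),int(s[i,4]),ray("scene",c[i],.082)) for i in range(1,n) if s[i,4]>4])
E
```

```text
[[ 0.4913 -0.0844  0.082 ]
 [ 0.4813 -0.016   0.082 ]
 [ 0.471   0.0533  0.082 ]] [0.1099 0.1099 0.1099] [[-0.01    0.0685  0.    ]
 [-0.0103  0.0692  0.    ]] [0.0692 0.07  ]
yaw rows 0.1464867785997658  bars [0.1565 0.1686 0.1555]
[(array([222.3, 144.7]), 9, array([ 0.4363, -0.0909,  0.082 ])), (array([246., 155.]), 9, array([ 0.4262, -0.0224,  0.082 ])), (array([280.5, 159.6]), 68, array([0.3862, 0.0512, 0.082 ])), (array([270.6, 165.6]), 13, array([0.4157, 0.0458, 0.082 ]))]
[(array([194.6, 173.5]), 13, array([ 0.5451, -0.0747,  0.082 ])), (array([218.9, 184.9]), 16, array([ 0.5348, -0.0065,  0.082 ])), (array([245.4, 197.4]), 14, array([0.5242, 0.0648, 0.082 ]))]
```

Both views put the tripped seat at about (0.491, -0.0835), and they agree to within 2 mm. The spacings come out at 69–70 mm and the yaw is about 0.15. I'll shut the fingers, drop in on the ON side and feel for the handle.

```bash
cat >> h.py <<'E'
yaw=0.152; S=np.array([.491,-.0835,.082]); X=np.array([np.cos(yaw),np.sin(yaw),0]); 
Q=[np.cos(yaw/2),np.sin(yaw/2),0,0]
def P(u,h=.038): return S+u*X+np.array([0,0,h+.08])     # fingertip h above plate
def F(b,n=8):   # mean force minus bias: along X, along Y, z
    a=np.mean([(arm.hold(.02),st()["wrist_force"])[1] for _ in range(n)],0)-b
    return np.array([a@X, a@np.array([-X[1],X[0],0]), a[2]])
def U(): return (st()["tcp_pos"]-S)@X
E
python3 - <<'E'
from h import *
arm.gripper_to(0,10)
arm.goto(P(.052,.12),Q)
print(st()["joints"],st()["time_s"])
arm.move_l(P(.052),feed=.1)
arm.hold(.3); b=np.mean([(arm.hold(.02),st()["wrist_force"])[1] for _ in range(10)],0); np.save("b.npy",b)
print("bias",b,"u",U(),st()["tcp_pos"],st()["gripper_width"])
hit=arm.move_l(P(-.02),feed=.015,contact_N=2.5)
print(hit,U(),F(b),st()["time_s"])
cv2.imwrite("pics/t1.png",vision.camera("scene")[125:215,180:330,::-1].repeat(5,0).repeat(5,1))
E
```

```text
[-0.202  -0.0531  1.4132 -0.0003  1.7815  1.2179] 3.6667
bias [-0.1573  0.2148 -0.0083] u 0.05203495076460786 [ 0.5424 -0.0756  0.2001] 0.0006925691413505608
True 0.02667174341213419 [ 1.6801 -0.6094  1.1952] 7.35
```

View pics/t1.png

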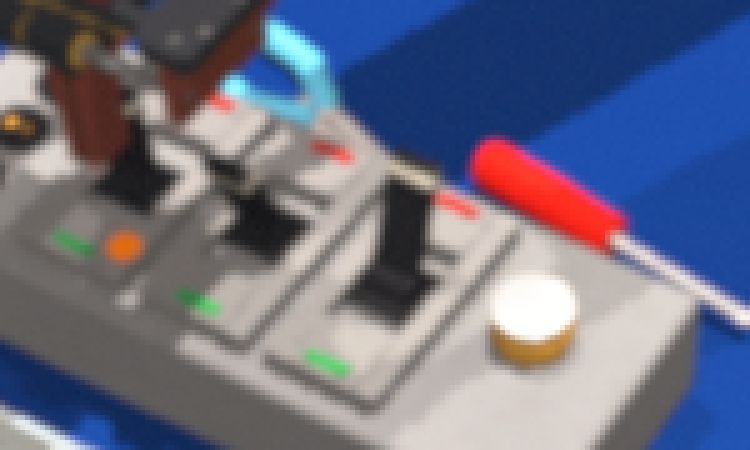

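The crop shows the shut fingers, tip near (85,150), on the green side of the tripped handle at (140,150). They are clear of the other two. Contact came at u=26.7 mm, so the handle face is at +16.7 mm, which is within the ±13 mm insert range. Next I'll push to OFF.

Run:
```python
from h import *
b=np.load("b.npy")
hit=arm.move_l(P(-.008),feed=.01,contact_N=7)
f=F(b); print(hit,U(),f,np.linalg.norm(f),st()["time_s"])
if U()<.02:
    u=U()
    for i in range(14):
        n=np.linalg.norm(F(b,4)); 
        if n>14.5: break
        u-=.0003; arm.move_l(P(u),feed=.01); print(round(u,4),U(),F(b,4),st()["time_s"])
```

```text
True 0.006580933768846709 [ 2.5529 -0.392   1.298 ] 2.890620193427082 9.525
0.0063 0.0061109150879932635 [ 2.6483 -0.0903 -0.7252] 9.925
0.006 0.005958807205157639 [ 2.3765 -0.1605 -0.5669] 10.3083
0.0057 0.005794738676625188 [ 3.6975  0.0904 -0.9425] 10.6917
0.0054 0.005600738221145648 [ 5.4555 -0.4773 -1.5849] 11.075
0.0051 0.005480674563947461 [ 5.9689  0.1566 -1.7889] 11.4583
0.0048 0.005333239117633805 [ 7.1058  0.5071 -1.7999] 11.8417
0.0045 0.005208461665467815 [ 7.7731  0.0795 -2.2022] 12.225
0.0042 0.005087006832994613 [ 8.5944 -0.27   -2.3018] 12.6083
0.0039 0.004974104815375743 [ 9.7674 -0.3125 -2.7124] 12.9917
0.0036 0.004835507657857531 [10.1292 -0.1585 -3.0653] 13.375
0.0033 0.0046917165528826445 [10.8541 -0.414  -3.0087] 13.7583
0.003 0.0045671973895618076 [11.687   0.0188 -3.4571] 14.1417
0.0027 0.0044118451757712545 [12.4168  0.0441 -3.484 ] 14.525
0.0024 0.004276362286164595 [13.1856 -0.1965 -3.7647] 14.9083
```

Run:
```python
from h import *
b=np.load("b.npy"); u=.0024
f=F(b); n=np.linalg.norm(f); print(f,n)
while n<15.6 and u>-.001:
    u-=.0003; arm.move_l(P(u),feed=.01); f=F(b,6); n=np.linalg.norm(f); print(round(u,4),f,n)
for i in range(8): f=F(b,8); print(f,np.linalg.norm(f),U(),st()["time_s"])
```

```text
[13.2449  0.1701 -3.8063] 13.78207953923721
0.0021 [13.8428 -0.023  -4.0878] 14.433792121880364
0.0018 [14.5619 -0.1479 -4.0791] 15.123143378920428
0.0015 [15.8053 -0.0354 -4.7487] 16.503272028835724
[15.4743  0.0562 -4.4291] 16.09575569217647 0.00387522216674763 16.225
[15.7318 -0.339  -4.7833] 16.446373375811596 0.003891156753427727 16.3583
[15.8979 -0.3807 -4.4903] 16.52426058810736 0.0038820070931759824 16.4917
[15.8549 -0.2776 -4.4903] 16.48079393210266 0.0038851750868726413 16.625
[15.6328 -0.0377 -4.5838] 16.29104659876379 0.003882777795728436 16.7583
[15.4226 -0.0353 -4.746 ] 16.136309580971123 0.0038945723359736424 16.8917
[15.6854  0.4336 -4.4089] 16.298994684732328 0.003892700769172677 17.025
[15.8061 -0.2672 -4.4576] 16.424805134108464 0.0038955534293247003 17.1583
```

The press held at 16.1–16.5 N for over a second. Now I'll back off, go over the handle to the OFF side and look.

Run:
```python
from h import *
b=np.load("b.npy")
arm.hold(.2); arm.move_l(P(.03),feed=.03); print("free",F(b))
arm.move_l(P(.03,.1),feed=.12); arm.move_l(P(-.056,.1),feed=.12)
cv2.imwrite("pics/t2.png",vision.camera("scene")[125:215,160:310,::-1].repeat(5,0).repeat(5,1))
arm.move_l(P(-.056),feed=.1); arm.hold(.3)
b=np.mean([(arm.hold(.02),st()["wrist_force"])[1] for _ in range(10)],0); np.save("b2.npy",b); print(b,U(),st()["time_s"])
```

```text
free [ 0.1302 -0.1117  0.0435]
[-0.0968  0.1768 -0.1346] -0.05594045103545295 21.4083
```

View pics/t2.png

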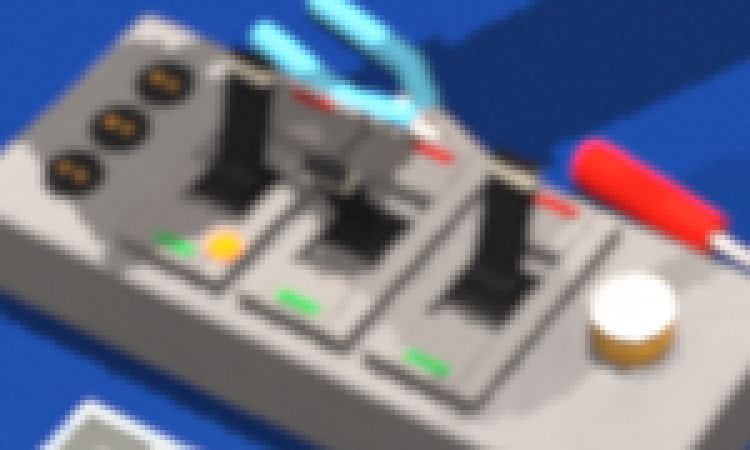

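The tripped handle, base (235,190) and tip (250,65), now leans to red just like the spare one, base (490,290) and tip (515,165). The middle one still leans to green. Next I'll throw it to ON.

Run:
```python
from h import *
b=np.load("b2.npy")
arm.move_l(P(-.042),feed=.04)
hit=arm.move_l(P(.03),feed=.018,contact_N=9)
f=F(b); print(hit,U(),f,np.linalg.norm(f),st()["time_s"])
u=U()
for i in range(14):
    if np.linalg.norm(F(b,4))>10.5: break
    u+=.0005; arm.move_l(P(u),feed=.01); f=F(b,4); print(round(u,4),U(),f,st()["time_s"])
```

```text
True 0.004226270187311795 [-2.4037 -0.2557  4.1025] 4.761723122786222 24.4917
0.0047 0.004496993904265827 [-2.9963 -0.5681 -0.9053] 24.975
0.0052 0.00479507956111753 [-5.6675 -0.4233 -1.5793] 25.3583
0.0057 0.004997508866858728 [-6.6309 -0.4653 -0.6257] 25.7417
0.0062 0.005193458110936246 [-8.1512 -0.2549 -0.8863] 26.125
0.0067 0.005378324831013834 [-9.929  -0.0166  0.4332] 26.5083
0.0072 0.005574695504912871 [-11.3468  -0.4628   0.4288] 26.8917
```

The handle is at the ON stop: the force rises stiffly to 11 N at u≈5 mm, symmetric with the OFF stop at about 5.8 mm. I'll retreat clear and check.

Run:
```python
from h import *
b=np.load("b2.npy")
arm.move_l(P(-.03),feed=.04); print("free",F(b)); arm.move_l(P(-.03,.12),feed=.12)
arm.goto([.2,-.45,.32],Q); 
s=vision.camera("scene"); t=vision.camera("top")
cv2.imwrite("pics/s_end.png",s[:,:,::-1]); cv2.imwrite("pics/t_end.png",t[:,:,::-1])
B=cv2.resize(s[90:290,130:350,::-1],(440,400),interpolation=cv2.INTER_CUBIC);A=cv2.resize(t[100:280,240:420,::-1],(360,360),interpolation=cv2.INTER_CUBIC)
cv2.imwrite("pics/end.png",np.hstack([cv2.copyMakeBorder(A,0,40,0,0,0),B]))
# lever tip / neighbours and other objects: change vs. first pictures
for n,m in(("top",t),("scene",s)):
    d=cv2.absdiff(m[:,:,::-1],cv2.imread(f"pics/{n}0.png")).max(2)>60
    k,_,q,c=cv2.connectedComponentsWithStats(d.astype(np.uint8)); print(n,[(c[i].round().tolist(),int(q[i,4])) for i in range(1,k) if q[i,4]>8])
print(st()["time_s"])
```

```text
free [ 0.3597 -0.2644  0.336 ]
top [([364.0, 183.0], 32), ([360.0, 189.0], 22), ([370.0, 190.0], 11), ([454.0, 299.0], 12), ([498.0, 300.0], 10), ([508.0, 308.0], 42), ([554.0, 325.0], 176), ([522.0, 338.0], 668), ([322.0, 350.0], 703), ([336.0, 337.0], 181), ([282.0, 335.0], 11), ([554.0, 354.0], 471), ([260.0, 389.0], 2934), ([450.0, 354.0], 561), ([361.0, 388.0], 4453), ([534.0, 380.0], 358), ([302.0, 384.0], 70), ([502.0, 406.0], 2844), ([292.0, 392.0], 21), ([308.0, 402.0], 88), ([294.0, 416.0], 30)]
scene [([324.0, 44.0], 2028), ([375.0, 8.0], 490), ([386.0, 38.0], 71), ([360.0, 38.0], 10), ([376.0, 39.0], 19), ([357.0, 80.0], 1213), ([175.0, 58.0], 656), ([135.0, 52.0], 49), ([334.0, 63.0], 23), ([348.0, 65.0], 35), ([174.0, 67.0], 51), ([156.0, 78.0], 179), ([249.0, 82.0], 297), ([187.0, 76.0], 20), ([188.0, 82.0], 18), ([150.0, 89.0], 97), ([367.0, 87.0], 12), ([179.0, 89.0], 10), ([213.0, 99.0], 267), ([267.0, 113.0], 18), ([348.0, 143.0], 320), ([283.0, 139.0], 707), ([204.0, 147.0], 112), ([198.0, 151.0], 50), ([318.0, 155.0], 180), ([198.0, 167.0], 20)]
30.75
```

View pics/end.png

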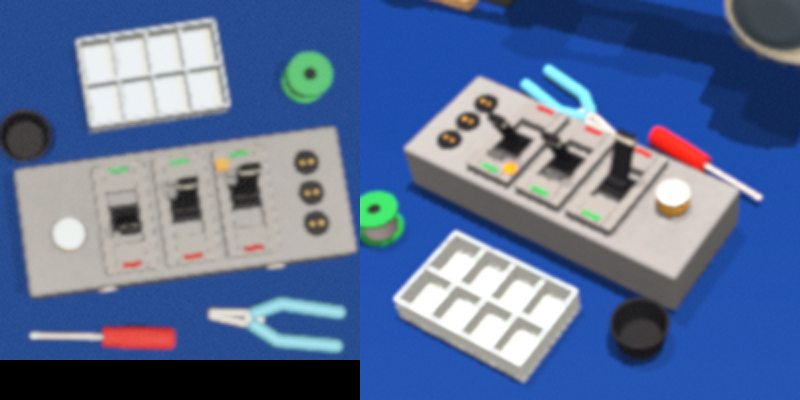

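The tripped handle, at top crop (245,180), now leans to green just like the running one at (185,195), and the spare at (125,220) still leans to red. In the top view, the only change in the strip area is at that one handle. The other scene changes are the arm and its shadow. I'm handing in now.

```bash
python3 -c "
from h import *
ticket.job_done()"
```

```text
the job is handed in; nothing more can be done
```

The tripped breaker is re-armed and thrown to ON, and the job was handed in at about 31 s of the 69 s allowed. No verdict is reported, so the result rests on the checks below.

- **Finding it:** it is the breaker at the -y end of the strip, next to the orange dot. I found the handle by feel with shut fingers.
- **Re-arming:** I pushed the handle to the OFF stop and held it there at 16.1–16.5 N for just over a second. The highest reading I took was 16.5 N, so it stayed below the 21 N limit.
- **Throwing to ON:** I pushed it from the other side into the ON stop, where the load rose to about 11 N. Then I backed off and moved the arm clear.
- **Last checks:**
  - The handle leans to ON at the same angle as the running breaker.
  - Comparing the top view before and after, the only change on or around the strip is that one handle.
  - The other two breakers, the flux tin and the loose items look unmoved.
- **What I couldn't fully explain:** while pressing OFF, the vertical force had the opposite sign to a frictionless push. I put this down to friction at the fingertip and counted it in the total load.
- **Not visible:** the re-arm itself can't be seen in the pictures, so it is inferred from the force and the hold time.

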